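# Find the heavy side of an eccentric disc and hold it down

### The arm

A 6-joint arm with a two-finger parallel gripper is mounted at the origin on the work surface. World frame = base frame: x ahead of the robot, y to its left, z up, the work surface at z = 0. Lengths are in m, angles in rad, forces in N, time in s.
With the tool pointing down it reaches from about 0.225 to 0.875 m from the base axis. Payload 3.4 kg.
Tool frame: the origin (TCP) lies midway between the tips of the shut fingers; the grasp point (between the pads) lies 19 mm behind it; z points along the fingers, y is the line along which they close (so a half turn about z gives the same grasp; the last joint's range is limited). The gripper opens to 85 mm and grips with 20 to 120 N. Pads are 22 mm wide; open, the fingers measure 114 mm over their backs; the gripper's body (76 mm by 85 mm) begins 54 mm behind the grasp point. The pads swing forward as they close: fully open they stand 13 mm farther back than shut.
Start: joints at [1.145, 0.276, 1.505, -0, 1.361, -0.121], TCP at [0.173, 0.549, 0.231] pointing down, gripper open.
Joint ranges: [-2.89, 2.89], [-0.75, 2.08], [0.22, 2.7], [-1.18, 4.32], [0.11, 2.71], [-2.7, 2.7]. Speed limits (rad/s): [2.57, 2.57, 3.14, 3.14, 3.14, 3.14].

### API

Orientations are given as a unit quaternion [x, y, z, w].
In Python, from rig import env gives the robot as it stands. The module is installed in compiled form; this text tells all that it offers.
- The arm moves only by the tool jog_arm, never from a script. Its argument "plan" is a list of rows, each a list of 2 entries, a list of its own where there are three numbers: the shift along the world's x, y, z in m, then the turn, a rotation vector about the world's x, y, z in units of 6 degrees (1.0 is 6 degrees). A call has 1 to 20 rows; each row is the pose to reach, as a shift and turn from the pose commanded when the call began; what a row does not reach only later rows make up. A row lasts 1/12 s, in which the tool goes at most 41.7 mm and 7.16 degrees, less where a joint would pass 70% of its speed; a pose out of reach is approached as far as the arm can. A call with a gripper value outside its range is refused whole. "grip" is the finger opening in m, from 0 to 0.0854, set as the call begins (left out, the last holds). The fingers move at their own pace and stop on an object; "newtons" is the grip in N (left out, the last holds). Time passes only in rows, so rows that repeat a pose let the fingers close. It gives the time, the measured TCP pose, the force, the opening and the grip force at its end, in the units of the state.
- env.get_state(): the state, without advancing time (a new reading comes with each control period).
- env.camera(name): name is "scene" or "top" or "wrist"; returns (picture, depth): 384x512x3 uint8, blue, green, red; 384x512 float32, m along the optical axis (not along the pixel's ray), 0 where there is no reading.
- env.camera_model(name): a dict with "mtx" (3x3 intrinsics, pixels), "R" (3x3) and "t" (3): a world point X has camera coordinates R X + t; the wrist camera has in their place "tool_from_camera" (4x4, takes a point from camera to tool coordinates, whose origin is the TCP and whose axes are the flange's). Camera axes: x right, y down, z forward; pixel columns grow to the right and rows downward; lengths in m; the calibration is good to about 2 mm. A picture is of the moment at which its call begins: read the wrist's pose just before it. camera_model takes no time and is no camera call.
- env.sign_off(): hands the job in; it is judged then, once.
Trained networks look in the newest picture that a camera, given by its name, has taken for a name from the list of things; names that differ only in an ending like _2 or _b are one class to them, and where a whole thing is asked for, a point or a joint stands for the part that bears it (a point fixed in the world has none). Each returns a list of dicts, best first, with "conf" (0 to 1); they miss things now and then, are a little off and sometimes report something else, mostly with a low value. They report only what shows in the picture. A call takes as long as a camera call.
- env.find_in(camera, thing): "bbox" ([left, top, right, bottom] in pixels, round what is visible of it).
The state is a dict: "time_s": time; "joint_positions": joint angles; "joint_velocities": joint speeds; "effort": joint torques, N m; "position": TCP position; "tcp_rot": TCP orientation; "ft_force": force on the tool from outside, world axes, zero at the start; "ft_torque": the same for the moment, N m; "finger_gap": opening from 0.0 (shut) to 1.0 (fully open); "finger_force": force on a finger pad.
Only numpy, scipy, OpenCV 4.12 (cv2) and the standard library are available. Lean on these libraries where they do the work, as an engineer would, in place of code of your own. Each camera call takes 0.05 s, during which the arm holds its last target. There are 200 camera calls.

### The job

The closed eccentric disc of a plate compactor sits in the green balancing stand, with its weight hidden inside. Spin it well round by its rim, let it go and watch which way it swings, trying from both sides because the stiff bearing stops it short, until you know its heavy side; then turn the heavy side straight down and finish still gripping the disc and holding it there. Leave the wrench, the tin and the jar where they are.

Things in the scene. Friction and masses are not known exactly. Their poses are not given: they have to be found in the camera images.
- stand: green steel balancing stand, fixed; base plate 190 x 170 x 12 mm; origin at the centre of its underside, on the bench. The axle runs level along its x axis; y is level, z up. Legs shaped like an upside-down V, 80 mm either side of the disc along x, reach 143 mm high, so the upper half of the disc is free.
- axle (a point): centre of the disc on the axle, 125 mm above the bench; axes as the stand's. The disc is a closed grey drum with blue covers, 170 mm in diameter, 20 mm thick: its flat faces, normal to the stand's x, can be pinched at the rim from above. Hub 48 mm in diameter, 50 mm long. Turning it takes 2 to 6 N at the rim.
- disc (a joint): angle of the disc in rad, no limit, right-handed about the stand's x (its top moves to -y); 0 = yellow stripe up. Let go, it swings slowly down in up to 5 s, without swinging past, and stops 20 to 35 degrees short of heavy side down, on the side it came from, equally from either side. Nearer than that to heavy side down, or up, it stays where it is put. At the start it may still be swinging.
- stripe (a point): point on the disc's long yellow radial stripe (12 mm wide, on both faces and across the rim), 75 mm from the axle, mid-thickness. Shorter stripes follow a quarter turn apart: red at +90 degrees in the joint's sense, white opposite the yellow, green at -90. The heavy side has nothing to do with the stripes: it lies elsewhere each time, fixed while you work.
- tin_mid (a point): middle (half-way up) of a red and silver grease tin, 68 mm in diameter, 100 mm tall, standing on the bench; leave alone
- jar_mid (a point): middle of an amber jar of bolts with an orange cap, 70 mm in diameter, 90 mm tall, standing on the bench; leave alone
- wrench: steel wrench lying on the bench, 190 mm long along its x axis, about 20 mm high; origin at the middle of its underside; leave alone

How it is judged:
By the outcome, as a careful person would: the job done as asked, in the order asked, and still so for the second after the job is handed in, while the arm keeps its last pose, push and grip.
It also fails if it takes over 72 s, if anything falls off the work surface, if the arm or the gripper's body presses on something with over 40 N, if the wrist force passes 120 N, or if a joint passes its speed limit or range.

## Working session

There is one attempt and no reset: what is moved stays moved. The work goes in short steps, Python scripts to look and compute and a tool call to move; the robot and the scene stay as the last step left them, time stands still between calls to the robot, and variables do not carry over. Pictures are saved under pics/ and viewed, at most 10 in all, crops included, and the job is handed in when it is done.

Besides the shell and the picture viewer there is one more tool, called after "Emit:" by a JSON object that holds its "op" and its "data". jog_arm: Moves the arm, as the interface text tells. Its arguments: {"type":"object","properties":{"plan":{"type":"array"},"grip":{"type":"number"},"newtons":{"type":"number"}},"required":["plan"]}

```bash
mkdir -p pics
cat > h.py <<'E'
from rig import env
import numpy as np, cv2
np.set_printoptions(precision=4,suppress=True)
def pts(cam,depth):
    m=env.camera_model(cam);K=m["mtx"];v,u=np.mgrid[:384,:512]
    c=np.stack([(u-K[0][2])/K[0][0]*depth,(v-K[1][2])/K[1][1]*depth,depth],-1)
    return (c-np.array(m["t"]))@np.array(m["R"])
E
python3 - <<'E'
from h import *
s=env.get_state();print({k:np.array(v) for k,v in s.items()})
ims=[]
for c in("scene","top"):
    p,d=env.camera(c);P=pts(c,d);ims.append(p);np.savez(f"pics/{c}0",p=p,P=P,d=d)
    for t in("stand","disc","stripe","tin_mid","jar_mid","wrench"):
        for r in env.find_in(c,t)[:1]:
            b=np.array(r["bbox"]).astype(int);u,v=(b[0]+b[2])//2,(b[1]+b[3])//2
            print(c,t,b,round(r["conf"],2),P[min(v,383),min(u,511)])
cv2.imwrite("pics/a.png",cv2.resize(np.hstack(ims),(800,300)))
cv2.imwrite("pics/s.png",ims[0]);print(env.get_state()["time_s"])
for c in("scene","top"):
  m=env.camera_model(c);print(-np.array(m["R"]).T@np.array(m["t"]),m["R"][2])
E
```

```text
{'time_s': array(0.), 'joint_positions': array([ 1.145 ,  0.2766,  1.5062,  0.    ,  1.3607, -0.121 ]), 'joint_velocities': array([-0.0008,  0.    ,  0.0008, -0.0006, -0.0002, -0.0007]), 'effort': array([  0.0016, -41.6784, -24.5798,  -0.0002,   0.0111,   0.    ]), 'position': array([0.1723, 0.548 , 0.2304]), 'tcp_rot': array([ 0.1518,  0.9884, -0.0009, -0.0003]), 'ft_force': array([ 0.4449,  0.125 , -0.1946]), 'ft_torque': array([ 0.0308, -0.01  ,  0.0054]), 'finger_force': array(0.), 'finger_gap': array(1.0018)}
scene stand [260 156 338 248] 0.9 [0.5691 0.089  0.0825]
scene disc [270 157 328 214] 0.75 [0.5728 0.0778 0.1461]
scene stripe [270 154 326 213] 0.88 [0.5668 0.0806 0.1484]
scene tin_mid [156 269 195 326] 0.74 [ 0.612  -0.3552  0.0918]
scene jar_mid [119 245 155 291] 0.92 [ 0.4648 -0.3581  0.0697]
scene wrench [331 185 373 204] 0.61 [0.5977 0.3286 0.008 ]
top stand [189 130 270 216] 0.71 [0.5418 0.0798 0.191 ]
top disc [194 143 255 197] 0.62 [0.5468 0.09   0.2071]
top stripe [189 142 256 194] 0.86 [0.5508 0.0942 0.212 ]
top tin_mid [369 152 408 179] 0.81 [ 0.5736 -0.3271  0.1015]
top jar_mid [373 205 406 229] 0.8 [ 0.4384 -0.329   0.0898]
top wrench [139 147 159 206] 0.85 [0.5607 0.3336 0.0029]
0.7
[ 1.107  -0.6244  0.7199] [-0.5834  0.6048 -0.5421]
[ 0.4121 -0.0154  1.108 ] [ 0.0928  0.0344 -0.9951]
```

View pics/a.png

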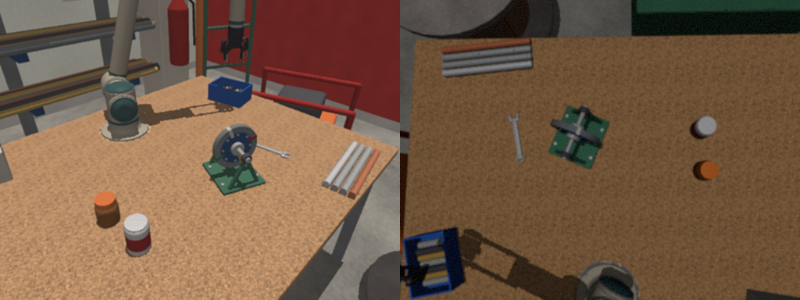

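The scene view shows the green stand near (235,150) and the top view shows it at (578,135), with the wrench beside it and the tin and jar to the right. I'll enlarge the stand and fit its pose.

Run:
```python
from h import *
a=np.load("pics/scene0.npz");b=np.load("pics/top0.npz")
ca=cv2.resize(a["p"][140:260,240:360],(400,400),interpolation=3);cb=cv2.resize(b["p"][120:230,175:285],(400,400),interpolation=3)
cv2.imwrite("pics/b.png",np.hstack([ca,cb]))
for z in(a,b):
    P=z["P"];m=(abs(P[...,0]-.56)<.13)&(abs(P[...,1]-.09)<.13)&(z["d"]>0)
    hsv=cv2.cvtColor(z["p"],cv2.COLOR_BGR2HSV);g=(abs(hsv[...,0].astype(int)-75)<20)&(hsv[...,1]>90)
    q=m&g&(P[...,2]<.03);print("base",q.sum(),cv2.minAreaRect(P[q][:,:2].astype(np.float32)*1000),np.median(P[q][:,2]))
    q=m&(P[...,2]>.165);X=P[q];c=X.mean(0);w,v=np.linalg.eigh(np.cov((X-c)[:,:2].T));print("disc top",q.sum(),c,v[:,1],np.degrees(np.arctan2(v[1,1],v[0,1])),np.sqrt(w),X[:,2].max())
```

```text
base 246 ((565.8833618164062, 93.05035400390625), (163.4833221435547, 183.8318634033203), 68.2806625366211) 0.011860266290999295
disc top 721 [0.5649 0.0877 0.1876] [0.4158 0.9094] 65.42828094633413 [0.0055 0.0362] 0.2116150410269807
base 1938 ((560.7970581054688, 99.57328796386719), (164.7831268310547, 183.2174530029297), 68.11217498779297) 0.012266998337914118
disc top 582 [0.5573 0.095  0.1958] [0.3743 0.9273] 68.01959662012652 [0.0065 0.0403] 0.21300244534988624
```

View pics/b.png

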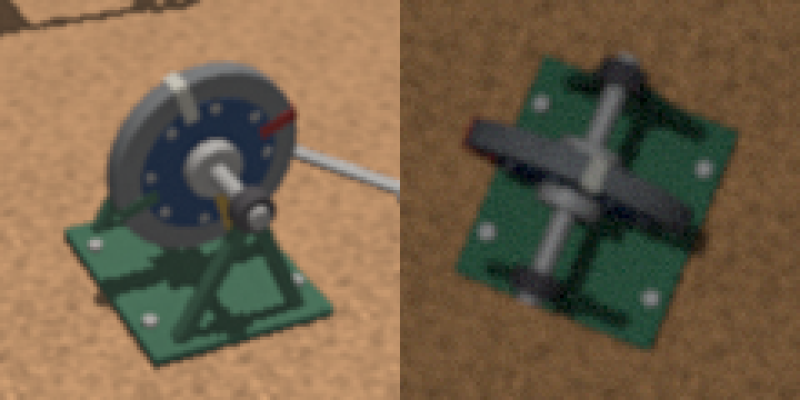

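The stand's axle lies at about -22° (toward the scene camera). White is nearly up and red is on the +y side, so the stand's x points toward the camera. Next is an angle estimator, by unwrapping the face.

```bash
cat >> h.py <<'E'
YAW=np.radians(-21.9);N=np.array([np.cos(YAW),np.sin(YAW),0]);S=np.array([-np.sin(YAW),np.cos(YAW),0]);Z=np.array([0,0,1.])
C=np.array([.483*N[0]+.297*S[0],.483*N[1]+.297*S[1],.125])
def unwrap(p,C=C):
    m=env.camera_model("scene");K,R,t=[np.array(m[k],float) for k in("mtx","R","t")]
    phi=np.radians(np.arange(0,360));r=np.arange(.040,.084,.001)
    X=(C+N*.010)+r[:,None,None]*(-np.sin(phi)[None,:,None]*S+np.cos(phi)[None,:,None]*Z)
    c=X@R.T+t;uv=c@K.T;uv=(uv[...,:2]/uv[...,2:]).astype(np.float32)
    return cv2.remap(p,uv[...,0],uv[...,1],cv2.INTER_LINEAR)
def angle(p,C=C,verbose=True):
    w=unwrap(p,C).astype(int);b,g,r=w[...,0],w[...,1],w[...,2]
    out=[];zs={"Y":(np.minimum(r,g)-b-.25*r,0),"R":(r-np.maximum(g,b)-.3*r,90),"W":(np.minimum(np.minimum(b,g),r)-1.0*np.median(w[28:40]) -30,180),"G":(g-np.maximum(r,b)-.2*g,270)}
    for k,(s,o) in zs.items():
        s=np.clip(s[16:40] if k!="Y" else s[2:40],0,80).sum(0).astype(float)
        s=np.convolve(np.r_[s[-6:],s,s[:6]],np.ones(13)/13,"valid");i=s.argmax()
        d=(np.arange(360)-i+180)%360-180;wt=np.where(abs(d)<14,s,0);a=i+(wt*d).sum()/max(wt.sum(),1e-9)
        out.append((k,round((a-o)%360,1),round(s[i])))
    return out
E
python3 - <<'E'
from h import *
a=np.load("pics/scene0.npz");b=np.load("pics/top0.npz")
P=a["P"];m=(abs(P[...,0]-.56)<.13)&(abs(P[...,1]-.09)<.13)&(a["d"]>0)&(P[...,2]>.03)
n=P@N;s=P@S
q=m&(abs(s-.297)<.1)&(P[...,2]>.05)&(abs(n-.4925)<.006)
pt=np.c_[s[q],P[...,2][q]].astype(np.float32)*1000
print("face n",np.median(n[q&(P[...,2]>.16)]),"circ",cv2.minEnclosingCircle(pt), np.percentile(pt,[1,99],axis=0))
P=b["P"];s=P@S;n=P@N;q=(b["d"]>0)&(P[...,2]>.135)&(abs(n-.483)<.016)&(abs(s-.297)<.11)
print("top",np.percentile(s[q],[0,1,99,100]),np.percentile(n[q&(P[...,2]>.19)],[1,50,99]))
print(angle(a["p"]))
p,d=env.camera("scene");print(env.get_state()["time_s"],angle(p))
w=unwrap(p);cv2.imwrite("pics/c.png",cv2.resize(w,(720,176)))
E
```

```text
face n 0.4942016879612664 circ ((300.59503173828125, 128.6474609375), 86.10348510742188) [[219.2875  53.4269]
 [379.913  208.8077]]
top [0.2176 0.2193 0.3813 0.3834] [0.4719 0.4825 0.4934]
[('Y', np.float64(205.5), 178), ('R', np.float64(198.5), 349), ('W', np.float64(197.8), 19), ('G', np.float64(90.0), 0)]
0.75 [('Y', np.float64(198.3), 361), ('R', np.float64(190.1), 356), ('W', np.float64(189.2), 14), ('G', np.float64(194.7), 0)]
```

View pics/c.png

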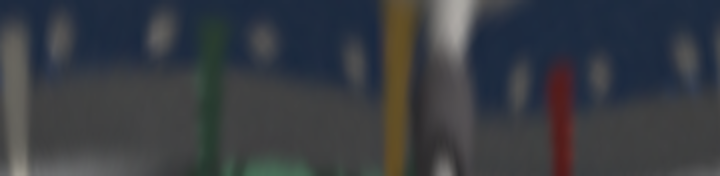

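Emit:
{"op": "jog_arm", "data": {"plan": [[[0,0,0.02],[0,0,0]],[[0.02,-0.04,0.05],[0,0,0]],[[0.04,-0.08,0.08],[0,0,0]],[[0.07,-0.12,0.09],[0,0,0]],[[0.1,-0.16,0.1],[0,0,0]],[[0.13,-0.2,0.1],[0,0,0]],[[0.16,-0.24,0.1],[0,0,0]],[[0.19,-0.28,0.1],[0,0,0]],[[0.22,-0.31,0.1],[0,0,0]],[[0.25,-0.34,0.1],[0,0,0]],[[0.28,-0.38,0.1],[0,0,0]],[[0.31,-0.41,0.1],[0,0,0]],[[0.34,-0.43,0.1],[0,0,0]],[[0.365,-0.445,0.1],[0,0,0]],[[0.385,-0.453,0.1],[0,0,0]],[[0.385,-0.453,0.1],[0,0,0]]]}}

```text
time_s: 2.08
position: [0.5595, 0.0931, 0.3314]
tcp_rot: [0.153, 0.988, -0.0, 0.001]
ft_force: [0.6, 0.1, -0.2]
finger_gap: 1.003
finger_force: 0.0
```

Emit:
{"op": "jog_arm", "data": {"plan": [[[0,0,0],[0,0,-1.12]],[[0,0,0],[0,0,-2.24]],[[0,0,0],[0,0,-3.36]],[[0,0,0],[0,0,-4.48]],[[0,0,0],[0,0,-5.6]],[[0,0,0],[0,0,-6.72]],[[0,0,-0.01],[0,0,-7.84]],[[0,0,-0.02],[0,0,-8.96]],[[0,0,-0.03],[0,0,-10.08]],[[0,0.002,-0.04],[0,0,-11.2]],[[0,0.003,-0.05],[0,0,-12.32]],[[0,0.004,-0.06],[0,0,-13.44]],[[0,0.005,-0.07],[0,0,-14.56]],[[0.001,0.0055,-0.08],[0,0,-15.7]],[[0.001,0.0055,-0.08],[0,0,-15.7]]]}}

```text
time_s: 3.33
position: [0.5575, 0.101, 0.2493]
tcp_rot: [0.828, 0.561, -0.002, -0.001]
ft_force: [-0.1, -0.8, 0.2]
finger_gap: 0.998
finger_force: 0.0
```

```bash
sed -i 's/\.297\*S/.3005*S/g' h.py
cat > look.py <<'E'
from h import *
import sys
s=env.get_state()
p,d=env.camera("scene");print(round(s["time_s"],2),[(a[0],float(a[1]),a[2]) for a in angle(p)])
if len(sys.argv)>1:
    cv2.imwrite(f"pics/{sys.argv[1]}.png",np.vstack([cv2.resize(unwrap(p),(720,176)),cv2.resize(p[100:225,200:440],(720,375))]))
E
python3 look.py d; python3 -c "
from h import *
s=env.get_state();print(s['position'],s['joint_positions'])
from scipy.spatial.transform import Rotation as R
print(R.from_quat(s['tcp_rot']).as_matrix(),N)"
```

```text
3.33 [('Y', 194.0, 380), ('R', 189.8, 399), ('W', 39.9, 4), ('G', 193.0, 0)]
[0.5579 0.101  0.2504] [ 0.0565  0.2552  1.4868 -0.      1.4019  0.4321]
[[ 0.3668  0.9303 -0.0023]
 [ 0.9303 -0.3668 -0.0002]
 [-0.001  -0.0021 -1.    ]] [ 0.9278 -0.373   0.    ]
```

View pics/d.png

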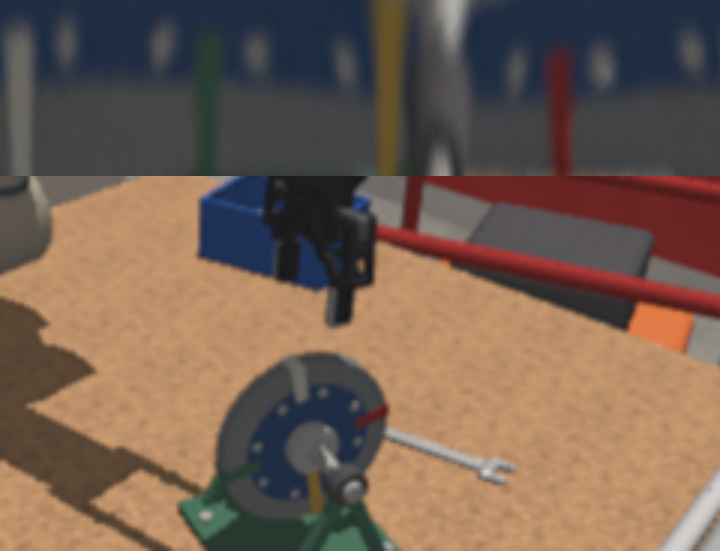

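Stripes average θ≈191.6° (white near the top, yellow near the bottom) and the swing has ended. I'll refine the visual centre and improve the detector, then generate arc numbers.

```bash
cat > h2.py <<'E'
from h import *
CV=C+S*.0027-Z*.002
def angle(p):
    w=unwrap(p,CV).astype(float);b,g,r=w[...,0],w[...,1],w[...,2]
    L=np.minimum(np.minimum(b,g),r)
    sc={"Y":(np.minimum(r,g)-b-.2*r,0),"R":(r-np.maximum(g,b)-.3*r,90),"W":(L-105,180),"G":(g-np.maximum(r,b)-8,270)}
    S_=[]
    for k,(s,o) in sc.items():
        s=np.clip(s[18:38],0,30).mean(0);s=np.roll(cv2.blur(np.tile(s,3)[None],(9,1))[0][360:720],-o);S_.append(s)
    T=sum(S_);i=T.argmax();d=(np.arange(360)-i+180)%360-180;res=[]
    for s,k in zip(S_,sc):
        wt=np.where(abs(d)<10,s,0);res.append((k,round(float((i+(wt*d).sum()/max(wt.sum(),1e-9))%360),1),round(float(wt.max()))))
    wt=np.where(abs(d)<10,T,0);return round(float((i+(wt*d).sum()/wt.sum())%360),1),res
def arc(f0,r0,f1,r1,n,c0=None):
    A=np.array([.5604,.0991,.125])
    P=lambda f,r:A+r*(-np.sin(np.radians(f))*S+np.cos(np.radians(f))*Z)
    p0=P(f0,r0) if c0 is None else np.array(c0)
    for k in range(1,n+1):
        f=f0+(f1-f0)*k/n;r=r0+(r1-r0)*k/n
        print("[",np.round(P(f,r)-p0,3).tolist(),",",np.round((f-f0)/6*N,2).tolist(),"],",end="")
    print()
E
sed -i 's/from h import/from h2 import/; s/^p,d=.*/p,d=env.camera("scene");print(round(s["time_s"],2),*angle(p))/' look.py
python3 look.py; python3 -c "
from h2 import *
arc(0,.126,50,.14,9,[.559,.1015,.251]);arc(50,.14,50,.055,6);arc(50,.055,-50,.055,17)"
```

```text
3.38 191.8 [('Y', 191.7, 18), ('R', 192.0, 24), ('W', 192.0, 0), ('G', 190.9, 2)]
[ [-0.003, -0.014, 0.001] , [0.86, -0.35, 0.0] ],[ [-0.008, -0.025, 0.001] , [1.72, -0.69, 0.0] ],[ [-0.013, -0.037, -0.001] , [2.58, -1.04, 0.0] ],[ [-0.017, -0.049, -0.004] , [3.44, -1.38, 0.0] ],[ [-0.022, -0.06, -0.008] , [4.3, -1.73, 0.0] ],[ [-0.026, -0.071, -0.013] , [5.15, -2.07, 0.0] ],[ [-0.031, -0.082, -0.019] , [6.01, -2.42, 0.0] ],[ [-0.035, -0.092, -0.027] , [6.87, -2.76, 0.0] ],[ [-0.039, -0.102, -0.036] , [7.73, -3.11, 0.0] ],
[ [0.004, 0.01, -0.009] , [0.0, -0.0, 0.0] ],[ [0.008, 0.02, -0.018] , [0.0, -0.0, 0.0] ],[ [0.012, 0.03, -0.027] , [0.0, -0.0, 0.0] ],[ [0.016, 0.04, -0.036] , [0.0, -0.0, 0.0] ],[ [0.02, 0.05, -0.046] , [0.0, -0.0, 0.0] ],[ [0.024, 0.06, -0.055] , [0.0, -0.0, 0.0] ],
[ [0.001, 0.004, 0.004] , [-0.91, 0.37, -0.0] ],[ [0.003, 0.008, 0.008] , [-1.82, 0.73, -0.0] ],[ [0.005, 0.012, 0.011] , [-2.73, 1.1, -0.0] ],[ [0.007, 0.016, 0.014] , [-3.64, 1.46, -0.0] ],[ [0.009, 0.021, 0.016] , [-4.55, 1.83, -0.0] ],[ [0.011, 0.026, 0.018] , [-5.46, 2.19, -0.0] ],[ [0.013, 0.031, 0.019] , [-6.37, 2.56, -0.0] ],[ [0.015, 0.036, 0.02] , [-7.28, 2.93, -0.0] ],[ [0.017, 0.042, 0.02] , [-8.19, 3.29, -0.0] ],[ [0.019, 0.047, 0.019] , [-9.1, 3.66, -0.0] ],[ [0.021, 0.052, 0.018] , [-10.01, 4.02, -0.0] ],[ [0.023, 0.057, 0.016] , [-10.92, 4.39, -0.0] ],[ [0.025, 0.062, 0.014] , [-11.83, 4.75, -0.0] ],[ [0.027, 0.066, 0.011] , [-12.74, 5.12, -0.0] ],[ [0.028, 0.071, 0.008] , [-13.64, 5.49, -0.0] ],[ [0.03, 0.075, 0.004] , [-14.55, 5.85, -0.0] ],[ [0.031, 0.078, 0.0] , [-15.46, 6.22, -0.0] ],
```

Emit:
{"op": "jog_arm", "data": {"plan": [[[-0.003,-0.014,0.001],[0.86,-0.35,0]],[[-0.008,-0.025,0.001],[1.72,-0.69,0]],[[-0.013,-0.037,-0.001],[2.58,-1.04,0]],[[-0.017,-0.049,-0.004],[3.44,-1.38,0]],[[-0.022,-0.06,-0.008],[4.3,-1.73,0]],[[-0.026,-0.071,-0.013],[5.15,-2.07,0]],[[-0.031,-0.082,-0.019],[6.01,-2.42,0]],[[-0.035,-0.092,-0.027],[6.87,-2.76,0]],[[-0.039,-0.102,-0.036],[7.73,-3.11,0]],[[-0.039,-0.102,-0.036],[7.73,-3.11,0]],[[-0.039,-0.102,-0.036],[7.73,-3.11,0]]]}}

```text
time_s: 4.35
position: [0.5198, -0.0028, 0.2148]
tcp_rot: [0.751, 0.508, 0.351, -0.236]
ft_force: [-0.4, 0.3, 0.4]
finger_gap: 0.999
finger_force: 0.0
```

```bash
cat > st.py <<'E'
from h2 import *
from scipy.spatial.transform import Rotation as R
s=env.get_state();M=R.from_quat(s['tcp_rot']).as_matrix();A=np.array([.5604,.0991,.125]);d=np.array(s['position'])-A
u=-M[:,2];print("t",round(s['time_s'],2),"phi pos",np.degrees(np.arctan2(-d@S,d@Z)),"phi tool",np.degrees(np.arctan2(-u@S,u@Z)),"r",np.hypot(d@S,d@Z),"n",d@N*1000,"u.n",u@N,"y.N",M[:,1]@N,"q",s['joint_positions'],"F",s['ft_force'],"gap",s['finger_gap']*85.4,s['finger_force'])
E
python3 look.py;python3 st.py
```

```text
4.35 191.8 [('Y', 191.7, 18), ('R', 192.0, 24), ('W', 192.0, 0), ('G', 190.3, 3)]
t 4.4 phi pos 50.064522805287766 phi tool 49.95705381651571 r 0.14159612789823073 n 0.29808916596402885 u.n -0.0015214013859518542 y.N 0.9999853329717863 q [-0.7018  0.2823  1.9     0.8308  1.3964 -0.6667] F [-1.1169 -0.2939  0.7397] gap 85.11918292839991 0.0
```

Emit:
{"op": "jog_arm", "data": {"plan": [[[0.004,0.01,-0.009],[0,0,0]],[[0.008,0.02,-0.018],[0,0,0]],[[0.012,0.03,-0.027],[0,0,0]],[[0.016,0.04,-0.036],[0,0,0]],[[0.02,0.05,-0.046],[0,0,0]],[[0.024,0.06,-0.055],[0,0,0]],[[0.024,0.06,-0.055],[0,0,0]]]}}

```text
time_s: 4.98
position: [0.5434, 0.0623, 0.161]
tcp_rot: [0.748, 0.512, 0.35, -0.236]
ft_force: [-0.0, -0.6, -0.1]
finger_gap: 0.998
finger_force: 0.0
```

Emit:
{"op": "jog_arm", "data": {"plan": [[[0,0,0],[0,0,0]],[[0,0,0],[0,0,0]],[[0,0,0],[0,0,0]],[[0,0,0],[0,0,0]],[[0,0,0],[0,0,0]],[[0,0,0],[0,0,0]],[[0,0,0],[0,0,0]],[[0,0,0],[0,0,0]]], "grip": 0.0, "newtons": 60}}

```text
time_s: 5.65
position: [0.5436, 0.0585, 0.1609]
tcp_rot: [0.75, 0.509, 0.351, -0.236]
ft_force: [-3.9, -4.7, 5.2]
finger_gap: 0.219
finger_force: 59.3
```

```bash
python3 look.py;python3 st.py
```

```text
5.65 191.8 [('Y', 191.7, 18), ('R', 191.9, 25), ('W', 192.0, 0), ('G', 191.0, 2)]
t 5.7 phi pos 50.79935773271259 phi tool 50.01221947425377 r 0.05671365949229886 n -0.4056619119762406 u.n -0.0010276019636482159 y.N 0.9999919402879872 q [-0.5726  0.3469  1.9839  0.9268  1.2256 -0.7176] F [-3.0976 -4.7553  5.3601] gap 18.848302314595994 59.301268458366394
```

Gripped (gap ≈19 mm). Turn by −100°.

Emit:
{"op": "jog_arm", "data": {"plan": [[[0.001,0.004,0.004],[-0.91,0.37,0]],[[0.003,0.008,0.008],[-1.82,0.73,0]],[[0.005,0.012,0.011],[-2.73,1.1,0]],[[0.007,0.016,0.014],[-3.64,1.46,0]],[[0.009,0.021,0.016],[-4.55,1.83,0]],[[0.011,0.026,0.018],[-5.46,2.19,0]],[[0.013,0.031,0.019],[-6.37,2.56,0]],[[0.015,0.036,0.02],[-7.28,2.93,0]],[[0.017,0.042,0.02],[-8.19,3.29,0]],[[0.019,0.047,0.019],[-9.1,3.66,0]],[[0.021,0.052,0.018],[-10.01,4.02,0]],[[0.023,0.057,0.016],[-10.92,4.39,0]],[[0.025,0.062,0.014],[-11.83,4.75,0]],[[0.027,0.066,0.011],[-12.74,5.12,0]],[[0.028,0.071,0.008],[-13.64,5.49,0]],[[0.03,0.075,0.004],[-14.55,5.85,0]],[[0.031,0.078,0],[-15.46,6.22,0]],[[0.031,0.078,0],[-15.46,6.22,0]],[[0.031,0.078,0],[-15.46,6.22,0]]]}}

```text
time_s: 7.28
position: [0.5774, 0.1405, 0.1619]
tcp_rot: [0.75, 0.51, -0.348, 0.238]
ft_force: [6.4, 12.3, 13.8]
finger_gap: 0.227
finger_force: 67.3
```

```bash
python3 look.py e;python3 st.py; python3 -c "
from h2 import *
arc(-50,.055,-50,.14,6)"
```

```text
7.28 90.7 [('Y', 90.3, 18), ('R', 90.9, 23), ('W', 91.0, 0), ('G', 91.2, 2)]
t 7.33 phi pos -50.280683885319796 phi tool -49.71800171529382 r 0.05800567969941673 n 0.3420390530352048 u.n -0.006299681754225996 y.N 0.9999790687247662 q [ 0.4433  0.7211  1.229  -0.5744  1.8519  0.8518] F [ 5.9079 13.5642 13.9932] gap 18.918896363150232 67.22448706626892
[ [0.004, 0.01, 0.009] , [0.0, -0.0, 0.0] ],[ [0.008, 0.02, 0.018] , [0.0, -0.0, 0.0] ],[ [0.012, 0.03, 0.027] , [0.0, -0.0, 0.0] ],[ [0.016, 0.04, 0.036] , [0.0, -0.0, 0.0] ],[ [0.02, 0.05, 0.046] , [0.0, -0.0, 0.0] ],[ [0.024, 0.06, 0.055] , [0.0, -0.0, 0.0] ],
```

View pics/e.png

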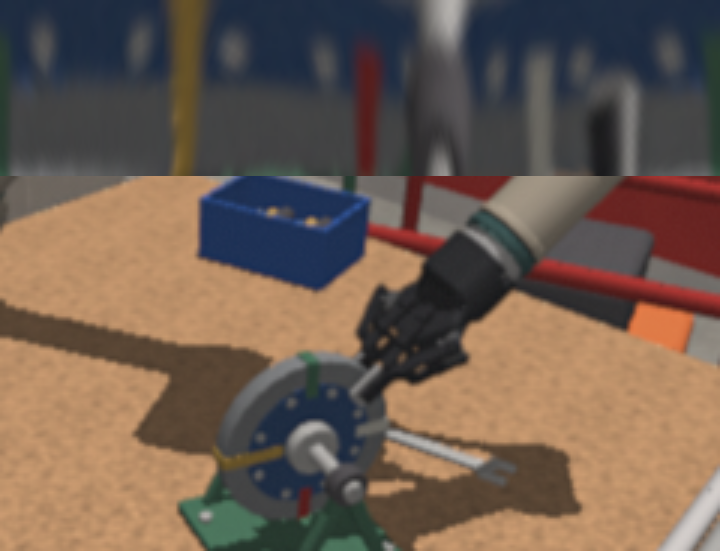

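Disc is at 90.7° (green up, yellow at left, gripper at the upper right). I'll open, back away and watch the swing.

Emit:
{"op": "jog_arm", "data": {"plan": [[[0,0,0],[0,0,0]],[[0,0,0],[0,0,0]],[[0,0,0],[0,0,0]],[[0,0,0],[0,0,0]],[[0,0,0],[0,0,0]],[[0,0,0],[0,0,0]],[[0.004,0.01,0.009],[0,0,0]],[[0.008,0.02,0.018],[0,0,0]],[[0.012,0.03,0.027],[0,0,0]],[[0.016,0.04,0.036],[0,0,0]],[[0.02,0.05,0.046],[0,0,0]],[[0.024,0.06,0.055],[0,0,0]]], "grip": 0.0854}}

```text
time_s: 8.33
position: [0.5986, 0.1972, 0.2158]
tcp_rot: [0.75, 0.509, -0.351, 0.236]
ft_force: [1.4, -0.0, -0.2]
finger_gap: 0.998
finger_force: 0.0
```

```bash
python3 look.py
```

```text
8.33 145.4 [('Y', 144.5, 17), ('R', 147.3, 10), ('W', 145.0, 0), ('G', 144.4, 2)]
```

Emit:
{"op": "jog_arm", "data": {"plan": [[[0,0,0],[0,0,0]],[[0,0,0],[0,0,0]],[[0,0,0],[0,0,0]],[[0,0,0],[0,0,0]],[[0,0,0],[0,0,0]],[[0,0,0],[0,0,0]],[[0,0,0],[0,0,0]],[[0,0,0],[0,0,0]],[[0,0,0],[0,0,0]],[[0,0,0],[0,0,0]],[[0,0,0],[0,0,0]],[[0,0,0],[0,0,0]],[[0,0,0],[0,0,0]],[[0,0,0],[0,0,0]],[[0,0,0],[0,0,0]],[[0,0,0],[0,0,0]],[[0,0,0],[0,0,0]],[[0,0,0],[0,0,0]]]}}

```text
time_s: 9.88
position: [0.5986, 0.197, 0.2153]
tcp_rot: [0.75, 0.509, -0.351, 0.236]
ft_force: [0.9, 0.8, 0.1]
finger_gap: 1.001
finger_force: 0.0
```

```bash
python3 look.py
```

```text
9.88 148.4 [('Y', 147.6, 17), ('R', 149.2, 21), ('W', 148.0, 0), ('G', 147.6, 2)]
```

Emit:
{"op": "jog_arm", "data": {"plan": [[[0,0,0],[0,0,0]],[[0,0,0],[0,0,0]],[[0,0,0],[0,0,0]],[[0,0,0],[0,0,0]],[[0,0,0],[0,0,0]],[[0,0,0],[0,0,0]],[[0,0,0],[0,0,0]],[[0,0,0],[0,0,0]],[[0,0,0],[0,0,0]],[[0,0,0],[0,0,0]],[[0,0,0],[0,0,0]],[[0,0,0],[0,0,0]],[[0,0,0],[0,0,0]],[[0,0,0],[0,0,0]],[[0,0,0],[0,0,0]],[[0,0,0],[0,0,0]],[[0,0,0],[0,0,0]],[[0,0,0],[0,0,0]]]}}

```text
time_s: 11.43
position: [0.5986, 0.197, 0.2154]
tcp_rot: [0.75, 0.509, -0.351, 0.236]
ft_force: [-0.7, 0.2, 0.3]
finger_gap: 0.999
finger_force: 0.0
```

```bash
python3 look.py
```

```text
11.43 148.5 [('Y', 147.7, 17), ('R', 149.3, 21), ('W', 149.0, 0), ('G', 147.6, 2)]
```

Rest from the − side: 148.4°. Now the other way: regrip here and turn +100°.

Emit:
{"op": "jog_arm", "data": {"plan": [[[-0.004,-0.01,-0.009],[0,0,0]],[[-0.008,-0.02,-0.018],[0,0,0]],[[-0.012,-0.03,-0.027],[0,0,0]],[[-0.016,-0.04,-0.036],[0,0,0]],[[-0.02,-0.05,-0.046],[0,0,0]],[[-0.024,-0.06,-0.055],[0,0,0]],[[-0.024,-0.06,-0.055],[0,0,0]]]}}

```text
time_s: 12.07
position: [0.5732, 0.1354, 0.1592]
tcp_rot: [0.749, 0.509, -0.353, 0.235]
ft_force: [-0.0, 0.0, 0.5]
finger_gap: 0.999
finger_force: 0.0
```

Emit:
{"op": "jog_arm", "data": {"plan": [[[0,0,0],[0,0,0]],[[0,0,0],[0,0,0]],[[0,0,0],[0,0,0]],[[0,0,0],[0,0,0]],[[0,0,0],[0,0,0]],[[0,0,0],[0,0,0]],[[0,0,0],[0,0,0]],[[0,0,0],[0,0,0]]], "grip": 0.0, "newtons": 60}}

```text
time_s: 12.73
position: [0.576, 0.1373, 0.1608]
tcp_rot: [0.75, 0.509, -0.349, 0.237]
ft_force: [5.6, 1.5, 2.9]
finger_gap: 0.224
finger_force: 59.9
```

```bash
python3 look.py;python3 st.py;python3 -c "
from h2 import *
arc(-50,.055,50,.055,17)"
```

```text
12.73 148.0 [('Y', 147.8, 18), ('R', 149.0, 20), ('W', 140.9, 4), ('G', 147.6, 3)]
t 12.78 phi pos -49.02274651733272 phi tool -49.87740221496484 r 0.05460120088281115 n 0.21476928499154196 u.n -0.0024787902767505134 y.N 0.9999944536991068 q [ 0.4398  0.7208  1.2351 -0.5745  1.8498  0.8518] F [5.6113 1.7655 2.4204] gap 19.0286574358354 59.9091911315918
[ [-0.001, -0.004, 0.004] , [0.91, -0.37, 0.0] ],[ [-0.003, -0.008, 0.008] , [1.82, -0.73, 0.0] ],[ [-0.005, -0.012, 0.011] , [2.73, -1.1, 0.0] ],[ [-0.007, -0.016, 0.014] , [3.64, -1.46, 0.0] ],[ [-0.009, -0.021, 0.016] , [4.55, -1.83, 0.0] ],[ [-0.011, -0.026, 0.018] , [5.46, -2.19, 0.0] ],[ [-0.013, -0.031, 0.019] , [6.37, -2.56, 0.0] ],[ [-0.015, -0.036, 0.02] , [7.28, -2.93, 0.0] ],[ [-0.017, -0.042, 0.02] , [8.19, -3.29, 0.0] ],[ [-0.019, -0.047, 0.019] , [9.1, -3.66, 0.0] ],[ [-0.021, -0.052, 0.018] , [10.01, -4.02, 0.0] ],[ [-0.023, -0.057, 0.016] , [10.92, -4.39, 0.0] ],[ [-0.025, -0.062, 0.014] , [11.83, -4.75, 0.0] ],[ [-0.027, -0.066, 0.011] , [12.74, -5.12, 0.0] ],[ [-0.028, -0.071, 0.008] , [13.64, -5.49, 0.0] ],[ [-0.03, -0.075, 0.004] , [14.55, -5.85, 0.0] ],[ [-0.031, -0.078, 0.0] , [15.46, -6.22, 0.0] ],
```

Emit:
{"op": "jog_arm", "data": {"plan": [[[-0.001,-0.004,0.004],[0.91,-0.37,0]],[[-0.003,-0.008,0.008],[1.82,-0.73,0]],[[-0.005,-0.012,0.011],[2.73,-1.1,0]],[[-0.007,-0.016,0.014],[3.64,-1.46,0]],[[-0.009,-0.021,0.016],[4.55,-1.83,0]],[[-0.011,-0.026,0.018],[5.46,-2.19,0]],[[-0.013,-0.031,0.019],[6.37,-2.56,0]],[[-0.015,-0.036,0.02],[7.28,-2.93,0]],[[-0.017,-0.042,0.02],[8.19,-3.29,0]],[[-0.019,-0.047,0.019],[9.1,-3.66,0]],[[-0.021,-0.052,0.018],[10.01,-4.02,0]],[[-0.023,-0.057,0.016],[10.92,-4.39,0]],[[-0.025,-0.062,0.014],[11.83,-4.75,0]],[[-0.027,-0.066,0.011],[12.74,-5.12,0]],[[-0.028,-0.071,0.008],[13.64,-5.49,0]],[[-0.03,-0.075,0.004],[14.55,-5.85,0]],[[-0.031,-0.078,0],[15.46,-6.22,0]],[[-0.031,-0.078,0],[15.46,-6.22,0]],[[-0.031,-0.078,0],[15.46,-6.22,0]]]}}

```text
time_s: 14.37
position: [0.5447, 0.0613, 0.1567]
tcp_rot: [0.752, 0.505, 0.351, -0.239]
ft_force: [24.9, 29.4, -28.4]
finger_gap: 0.221
finger_force: 64.7
```

```bash
python3 look.py;python3 st.py
```

```text
14.37 249.1 [('Y', 249.1, 19), ('R', 249.1, 25), ('W', 249.0, 0), ('G', 248.8, 2)]
t 14.42 phi pos 52.16538181811039 phi tool 50.171467840240574 r 0.05177437177761396 n -0.5051008156095396 u.n -0.00012296831973166654 y.N 0.9999903112748879 q [-0.5676  0.3543  1.9891  0.9348  1.2177 -0.7182] F [ 23.7855  28.3379 -29.0237] gap 18.82482865047102 64.85373616218567
```

Emit:
{"op": "jog_arm", "data": {"plan": [[[0,0,0],[0,0,0]],[[0,0,0],[0,0,0]],[[0,0,0],[0,0,0]],[[0,0,0],[0,0,0]],[[0,0,0],[0,0,0]],[[0,0,0],[0,0,0]],[[-0.004,-0.01,0.009],[0,0,0]],[[-0.008,-0.02,0.018],[0,0,0]],[[-0.012,-0.03,0.027],[0,0,0]],[[-0.016,-0.04,0.036],[0,0,0]],[[-0.02,-0.05,0.046],[0,0,0]],[[-0.024,-0.06,0.055],[0,0,0]]], "grip": 0.0854}}

```text
time_s: 15.42
position: [0.5193, -0.0016, 0.2162]
tcp_rot: [0.75, 0.509, 0.351, -0.235]
ft_force: [0.8, -0.6, -0.3]
finger_gap: 0.999
finger_force: 0.0
```

```bash
python3 look.py
```

```text
15.42 195.0 [('Y', 195.2, 19), ('R', 195.0, 23), ('W', 195.0, 0), ('G', 193.7, 3)]
```

Emit:
{"op": "jog_arm", "data": {"plan": [[[0,0,0],[0,0,0]],[[0,0,0],[0,0,0]],[[0,0,0],[0,0,0]],[[0,0,0],[0,0,0]],[[0,0,0],[0,0,0]],[[0,0,0],[0,0,0]],[[0,0,0],[0,0,0]],[[0,0,0],[0,0,0]],[[0,0,0],[0,0,0]],[[0,0,0],[0,0,0]],[[0,0,0],[0,0,0]],[[0,0,0],[0,0,0]],[[0,0,0],[0,0,0]],[[0,0,0],[0,0,0]],[[0,0,0],[0,0,0]],[[0,0,0],[0,0,0]],[[0,0,0],[0,0,0]],[[0,0,0],[0,0,0]]]}}

```text
time_s: 16.97
position: [0.5196, -0.001, 0.2153]
tcp_rot: [0.75, 0.509, 0.351, -0.236]
ft_force: [0.1, 0.0, 0.2]
finger_gap: 0.995
finger_force: 0.0
```

```bash
python3 look.py
```

```text
16.97 191.8 [('Y', 191.8, 18), ('R', 192.0, 24), ('W', 192.0, 0), ('G', 190.2, 3)]
```

Emit:
{"op": "jog_arm", "data": {"plan": [[[0,0,0],[0,0,0]],[[0,0,0],[0,0,0]],[[0,0,0],[0,0,0]],[[0,0,0],[0,0,0]],[[0,0,0],[0,0,0]],[[0,0,0],[0,0,0]],[[0,0,0],[0,0,0]],[[0,0,0],[0,0,0]],[[0,0,0],[0,0,0]],[[0,0,0],[0,0,0]],[[0,0,0],[0,0,0]],[[0,0,0],[0,0,0]],[[0,0,0],[0,0,0]],[[0,0,0],[0,0,0]],[[0,0,0],[0,0,0]],[[0,0,0],[0,0,0]],[[0,0,0],[0,0,0]],[[0,0,0],[0,0,0]]]}}

```text
time_s: 18.52
position: [0.5196, -0.001, 0.2153]
tcp_rot: [0.75, 0.509, 0.351, -0.236]
ft_force: [0.7, -0.3, 0.8]
finger_gap: 1.0
finger_force: 0.0
```

```bash
python3 look.py f; python3 -c "
from h2 import *
arc(50,.14,20,.14,5)"
```

```text
18.52 191.8 [('Y', 191.8, 19), ('R', 192.0, 24), ('W', 192.0, 0), ('G', 190.2, 3)]
[ [0.004, 0.009, 0.011] , [-0.93, 0.37, -0.0] ],[ [0.008, 0.02, 0.02] , [-1.86, 0.75, -0.0] ],[ [0.012, 0.031, 0.029] , [-2.78, 1.12, -0.0] ],[ [0.017, 0.043, 0.036] , [-3.71, 1.49, -0.0] ],[ [0.022, 0.055, 0.042] , [-4.64, 1.86, -0.0] ],
```

View pics/f.png

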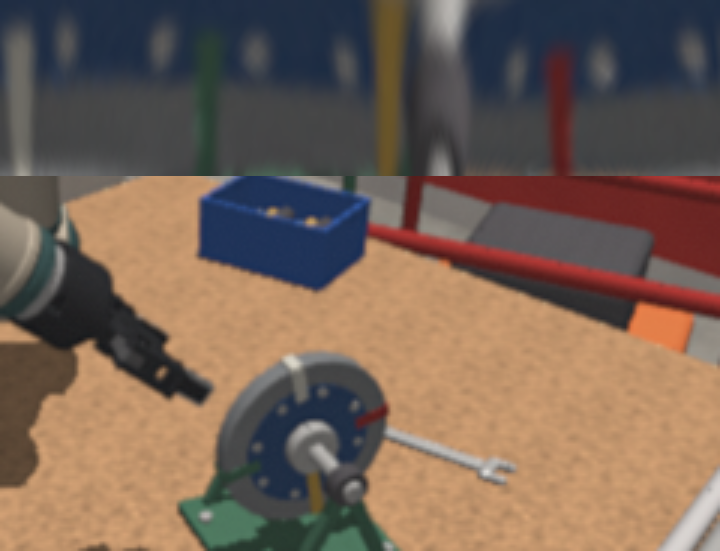

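It rests at 148.4° from one side and 191.8° from the other (white near the top, no sliding left), so heavy-down is θ≈170.1°. I'll grip at φ=20° and turn −21.7°.

Emit:
{"op": "jog_arm", "data": {"plan": [[[0.004,0.009,0.011],[-0.93,0.37,0]],[[0.008,0.02,0.02],[-1.86,0.75,0]],[[0.012,0.031,0.029],[-2.78,1.12,0]],[[0.017,0.043,0.036],[-3.71,1.49,0]],[[0.022,0.055,0.042],[-4.64,1.86,0]],[[0.022,0.055,0.042],[-4.64,1.86,0]],[[0.024,0.06,0.026],[-4.64,1.86,0]],[[0.026,0.066,0.01],[-4.64,1.86,0]],[[0.028,0.071,-0.006],[-4.64,1.86,0]],[[0.031,0.077,-0.022],[-4.64,1.86,0]],[[0.033,0.082,-0.038],[-4.64,1.86,0]],[[0.033,0.082,-0.038],[-4.64,1.86,0]],[[0.033,0.082,-0.038],[-4.64,1.86,0]]]}}

```text
time_s: 19.65
position: [0.5516, 0.081, 0.1764]
tcp_rot: [0.815, 0.553, 0.143, -0.098]
ft_force: [1.3, -0.5, 0.4]
finger_gap: 0.999
finger_force: 0.0
```

Emit:
{"op": "jog_arm", "data": {"plan": [[[0,0,0],[0,0,0]],[[0,0,0],[0,0,0]],[[0,0,0],[0,0,0]],[[0,0,0],[0,0,0]],[[0,0,0],[0,0,0]],[[0,0,0],[0,0,0]],[[0,0,0],[0,0,0]],[[0,0,0],[0,0,0]]], "grip": 0.0, "newtons": 60}}

```text
time_s: 20.32
position: [0.5528, 0.0808, 0.178]
tcp_rot: [0.815, 0.553, 0.145, -0.096]
ft_force: [-1.4, -1.8, 5.3]
finger_gap: 0.225
finger_force: 60.6
```

```bash
python3 look.py;python3 st.py;python3 -c "
from h2 import *
arc(20,.055,-1.6,.055,6)"
```

```text
20.32 191.8 [('Y', 191.7, 18), ('R', 191.9, 24), ('W', 192.0, 0), ('G', 191.0, 2)]
t 20.37 phi pos 20.458012479984568 phi tool 20.010311891281557 r 0.056605872228391696 n -0.21706064015904114 u.n -0.0017444791679735064 y.N 0.9999890220909026 q [-0.2058  0.2304  1.7672  0.3854  1.1093  0.0051] F [-2.0412 -2.7515  5.8792] gap 18.878271810566506 60.61209440231323
[ [0.001, 0.003, 0.001] , [-0.56, 0.22, -0.0] ],[ [0.002, 0.006, 0.002] , [-1.11, 0.45, -0.0] ],[ [0.004, 0.009, 0.003] , [-1.67, 0.67, -0.0] ],[ [0.005, 0.012, 0.003] , [-2.23, 0.9, -0.0] ],[ [0.006, 0.016, 0.003] , [-2.78, 1.12, -0.0] ],[ [0.008, 0.019, 0.003] , [-3.34, 1.34, -0.0] ],
```

Emit:
{"op": "jog_arm", "data": {"plan": [[[0.001,0.003,0.001],[-0.56,0.22,0]],[[0.002,0.006,0.002],[-1.11,0.45,0]],[[0.004,0.009,0.003],[-1.67,0.67,0]],[[0.005,0.012,0.003],[-2.23,0.9,0]],[[0.006,0.016,0.003],[-2.78,1.12,0]],[[0.008,0.019,0.003],[-3.34,1.34,0]],[[0.008,0.019,0.003],[-3.34,1.34,0]],[[0.008,0.019,0.003],[-3.34,1.34,0]],[[0.008,0.019,0.003],[-3.34,1.34,0]],[[0.008,0.019,0.003],[-3.34,1.34,0]]]}}

```text
time_s: 21.2
position: [0.561, 0.1006, 0.1821]
tcp_rot: [0.827, 0.562, -0.01, 0.008]
ft_force: [-2.8, 0.7, 9.9]
finger_gap: 0.225
finger_force: 61.7
```

```bash
python3 look.py g;python3 st.py
```

```text
21.2 169.9 [('Y', 169.7, 18), ('R', 170.1, 23), ('W', 170.0, 0), ('G', 169.4, 2)]
t 21.25 phi pos -1.6492853590833256 phi tool -1.506817449307967 r 0.05717632339919188 n -0.01842670745083955 u.n -0.00252327687306086 y.N 0.9999875651885493 q [ 0.0714  0.3062  1.5869 -0.026   1.2578  0.4574] F [-2.9917  1.266   9.9212] gap 18.758285605956143 61.70791268348694
```

View pics/g.png

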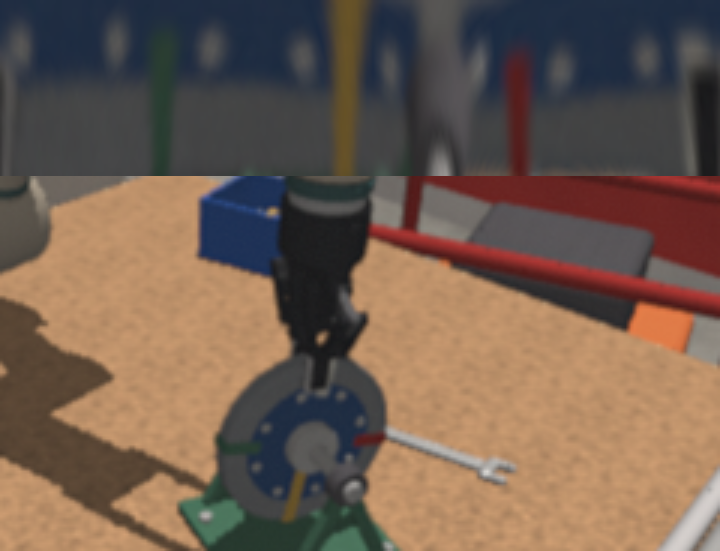

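The gripper holds the disc at the top. It reads 169.9° against a target of 170.1°, and the arm is still.

```bash
python3 -c "
from rig import env
print(env.sign_off())"
```

```text
the job is handed in; nothing more can be done
None
```

The job is handed in: the disc came to rest at 148.4° from one side and 191.8° from the other, so heavy side down is about 170.1°, and the gripper is holding it there (camera reading 169.9°) at about 21 s, with the wrench, tin and jar not touched.

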